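# Clear the light pad and show the notched specimen slide over it, label up

## Robot

A 6-joint arm with a two-finger parallel gripper is mounted at the origin on the work surface. World frame = base frame: x ahead of the robot, y to its left, z up, the work surface at z = 0. Lengths are in mm, angles in rad, forces in N, time in s.
With the tool pointing down it reaches from about 300 to 750 mm from the base axis. Payload 8.5 kg.
Tool frame: the origin (TCP) lies between the finger pads; the fingertips stand 25 mm ahead of it and the grasp point (between the pads) lies 6 mm ahead of it; z points along the fingers, y is the line along which they close (so a half turn about z gives the same grasp; the last joint's range is limited). The gripper opens to 88 mm and grips with 3 to 60 N. Pads are 18 mm wide; open, the fingers measure 123 mm over their backs; the gripper's body (75 mm by 187 mm) begins 45 mm behind the grasp point.
Start: joints at [-1.495, 0.381, 1.297, -0, 1.464, -0.215], TCP at [157.69, -526.891, 263.748] pointing down, gripper open.
Joint ranges: [-3.11, 3.11], [-0.89, 2.33], [0.22, 2.48], [-1.42, 4.56], [0.17, 2.85], [-2.88, 2.88]. Speed limits (rad/s): [2.39, 2.39, 3.14, 3.14, 3.14, 3.14].

## Interface

Orientations are given as a rotation vector (axis times angle).
In Python, from cell import * gives the robot as it stands. The module is installed in compiled form; this text tells all that it offers.
- The arm moves only by the tool arm_command, never from a script. Its argument "plan" is a list of rows, each a list of 2 entries, a list of its own where there are three numbers: the shift along the tool's x, y, z in m, then the turn, a rotation vector about the tool's x, y, z in rad. A call has exactly 5 rows; each row shifts and turns the commanded pose from where the row before left it, along the tool's axes as they then stand; what a row does not reach is not made up. A row lasts 1/10 s, in which the tool goes at most 50 mm and 8.59 degrees, less where a joint would pass 70% of its speed; a pose out of reach is approached as far as the arm can. A call is refused whole if a number of a shift passes 0.05 or a number of a turn 0.15, either way. A call with a gripper value outside its range is refused whole. "jaw" is the gripper's target within -1 to 1 (shut at 1, half-way at 0, fully open at -1), set as the call begins (left out, the last holds). The fingers move at their own pace and stop on an object; "newtons" is the grip in N (left out, the last holds). Time passes only in rows, so rows that do not move let the fingers close, or fill a call up. It gives the time, the measured TCP pose, the force, the opening and the grip force at its end, in the units of the state.
- get_obs(): the state, without advancing time (a new reading comes with each control period).
- get_image(name): name is "side" or "top" or "wrist"; returns the picture (400x640x3 uint8, blue, green, red); there is no depth.
- camera_info(name): a dict with "camera_matrix" (3x3 intrinsics, pixels), "R" (3x3) and "t" (3): a world point X has camera coordinates R X + t. Camera axes: x right, y down, z forward; pixel columns grow to the right and rows downward; lengths in mm; the calibration is good to about 2 mm. A picture is of the moment at which its call begins: read the wrist's pose just before it. camera_info takes no time and is no camera call; for the wrist camera it gives the pose at the moment of the call.
- finish_job(): hands the job in; it is judged then, once.
The state is a dict: "clock": time; "joint_positions": joint angles; "qvel": joint speeds; "effort": joint torques, N m; "tcp_pos": TCP position; "eef_rot": TCP orientation; "contact_force": force on the tool from outside, world axes, zero at the start; "moment": the same for the moment, N m; "finger_gap": finger opening in mm; "grip_force": force on a finger pad.
Only numpy, scipy, OpenCV 4.12 (cv2) and the standard library are available. Lean on these libraries where they do the work, as an engineer would, in place of code of your own. Each camera call takes 0.05 s, during which the arm holds its last target. There are 200 camera calls.

## Task

Clear the light pad: hang the empty slide carrier by its hoop handle on the hook of the stand and let go of it. Then take the notched specimen slide out of its wooden stand by its frosted end (the corner notch marks that end), keeping the fingers off its clear window, and hold it roughly level with the label facing up, window over the middle of the light pad and about 15 cm above it; finish while still holding it there. Leave the other slides and the small things on the bench as they are.

Things in the scene. Friction and masses are not known exactly. Their poses are not given: they have to be found in the camera images.
- pad: flat white LED light pad fixed on the bench, 160 (its x) by 220 (its y) mm, 8 mm thick; origin at the centre of its underside, z up
- pad_mid (a point): centre of the light pad's top face
- carrier: empty steel slide carrier standing upright on the light pad, 130 to 210 g: open tray 84 (x) by 50 (y) by 30 mm high, with a rigid hoop handle of 8 mm round rod in its y-z plane at x = 0: uprights at y = -21 and 21 mm (50 mm over their outsides, easily gripped across), level top bar with its axis at z = 106 mm; clear opening under the bar 34 mm wide, z = 30 to 102 mm. Origin: centre of underside
- carrier_bar (a point): middle of the carrier's top bar, on the rod's axis
- hookstand: hook stand fixed on the bench: round grey foot 110 mm across, upright steel rod 16 mm thick at the origin (centre of the foot's underside), 209 mm high with its black boss, and an 8 mm round hook arm running level from the rod along the stand's -x, its axis at z = 200 mm, turned up at its end
- hook_seat (a point): point on top of the hook arm where a handle should hang, 88 mm from the rod (34 mm short of the tip); its axes are those of the hook stand: the hook points along -x, z is up; a carrier hanging here has the middle of its bar's rod 4 mm above this point
- hook_tip (a point): top of the upturned hook end, 122 mm from the rod and 22 mm above hook_seat; a handle must pass over it to get onto the arm
- slide: notched specimen slide, a resin plate 80 (x) by 8 (y) by 40 (z) mm, 30 g, standing on its long edge in stand_a, notch at the top. Origin: centre of lower edge. The 34 mm at its +x end are frosted white, the rest is clear. Notch: 8 by 8 mm out of the +x, +z corner. The white label with blue band is on the frosted end's +y face only: label facing you and notch at the top, that end is at your left
- slide_frosted_mid (a point): centre of the frosted end (mid thickness, mid height), 17 mm from that end of the slide; same axes as the slide
- slide_window: the clear part of the slide, 46 mm long, with a brown beetle inside; origin at the centre of its lower long edge; no fingers here
- slide_window_mid (a point): centre of the clear window (mid thickness, mid height); same axes as the slide
- stand_a: wooden stand of the notched slide, fixed, 96 (x) by 46 (y) by 20 mm high, with a slot along its x, 10 mm wide, 14 mm deep, open at both ends; the slide stands in it with 1 mm of play on either side, so 26 mm stick out; origin at the centre of the underside
- stand_b: the same kind of wooden stand, fixed, with another slide in it
- stand_c: the same kind of wooden stand, fixed, with another slide in it
- plain_b: other slide of the same size in stand_b: all clear, square corners, green leaf inside, no label; origin at the centre of its lower edge, x along its length. Leave alone
- plain_c: other slide like plain_b, in stand_c. Leave alone
- dropper: small amber dropper bottle, 34 mm across, 75 mm high, standing beyond the pad; origin at the centre of its underside. Leave alone
- dish: shallow clear petri dish, 90 mm across, 14 mm high, beyond the pad; origin at the centre of its underside. Leave alone
- lens: hand lens lying flat, black 64 mm rim 8 mm high and blue handle 85 mm long along its -x; origin under the centre of the rim. Leave alone
- forceps: steel forceps lying flat, 110 mm long, 4 mm high; origin under their middle. Leave alone

How it is judged (in metres and radians):
On the way, in this order (a step that is already met when the one before it is completed fails the run):
1. the carrier hangs from the hook by its handle, upright, at rest and let go of, and the slide is still in its stand (contact force between carrier and hookstand above 0.6 N and contact force between the fingers and carrier below 0.05 N and height (world z) of carrier above 0.085 m and angle between carrier's own z axis and vertical below 0.3 rad and horizontal distance between carrier_bar and hook_seat below 0.04 m and linear speed of carrier below 0.1 m/s and distance of slide from where it was at the start of the episode below 0.02 m), for 0.2 s.
2. the slide is lifted clear of its stand, held by the fingers (contact force between the fingers and slide above 1 N and contact force between slide and stand_a below 0.05 N and height (world z) of slide_frosted_mid above 0.06 m), for 0.2 s.
At the end, for the whole second after the job is handed in: Fingers hold the slide still, label face within 28 degrees of straight up, window's middle within 60 mm of the pad's middle seen from above and 80 to 250 mm above the pad; the carrier hangs untouched on the hook arm, bar within 40 mm of the seat, within 17 degrees of upright (contact force between the fingers and slide above 1 N and angle between slide's own y axis and vertical below 0.5 rad and horizontal distance between slide_window_mid and pad_mid below 0.06 m and z of slide_window_mid in the frame of pad_mid between 0.08 and 0.25 m and linear speed of slide below 0.05 m/s and contact force between each of slide, the arm and carrier below 0.05 N and contact force between slide and hookstand below 0.05 N and contact force between carrier and hookstand above 0.6 N and height (world z) of carrier above 0.085 m and angle between carrier's own z axis and vertical below 0.3 rad and horizontal distance between carrier_bar and hook_seat below 0.04 m); the arm keeps its last pose, push and grip.
It fails at once if the fingers press on the slide's clear window (contact force between the fingers and slide_window above 1.5 N).
It fails at once if another slide is moved more than 25 mm (distance of any of plain_b, plain_c from where it was at the start of the episode above 0.025 m).
It fails at once if the dropper bottle, dish, hand lens or forceps is moved more than 30 mm (distance of any of dropper, dish, lens, forceps from where it was at the start of the episode above 0.03 m).
It also fails if it takes over 58 s, if anything falls off the work surface, if the arm or the gripper's body presses on something with over 40 N, if the wrist force passes 120 N, or if a joint passes its speed limit or range.

## Working session

There is one attempt and no reset: what is moved stays moved. The work goes in short steps, Python scripts to look and compute and a tool call to move; the robot and the scene stay as the last step left them, time stands still between calls to the robot, and variables do not carry over. Pictures are saved under pics/ and viewed, at most 10 in all, crops included, and the job is handed in when it is done.

Besides the shell and the picture viewer there is one more tool, called as name(argument=value, ...), one argument or row to a line, values as JSON. arm_command: Moves the arm, as the interface text tells. Its arguments: {"type":"object","properties":{"plan":{"type":"array"},"jaw":{"type":"number"},"newtons":{"type":"number"}},"required":["plan"]}

```bash
mkdir -p pics; python3 - <<'E'
from cell import *
import cv2
o=get_obs();print(o)
for n in("top","side","wrist"):
    i=camera_info(n);print(n,i);cv2.imwrite(f"pics/{n}0.png",get_image(n))
E
```

```text
{'clock': 0.0, 'joint_positions': array([-1.49527459e+00,  3.81192199e-01,  1.29825449e+00, -2.89592168e-05,
        1.46357621e+00, -2.15297770e-01]), 'qvel': array([-0.00043064, -0.00066003, -0.00067454, -0.00412369, -0.00056626,
        0.00288518]), 'effort': array([ 9.85228435e-04, -4.37922978e+01, -2.24557132e+01,  7.13433232e-02,
        3.53529013e-02, -1.28269667e-04]), 'tcp_pos': array([ 157.67950818, -526.660742  ,  263.14189148]), 'eef_rot': array([-3.10702382e+00, -4.55007912e-01, -1.11719958e-04]), 'contact_force': array([ 0.57253578,  0.50162737, -0.56006626]), 'moment': array([ 0.01482155, -0.00846957,  0.02481632]), 'grip_force': 0.0, 'finger_gap': 88.43766082109934}
top {'camera_matrix': array([[401.72615055,   0.        , 323.27595579],
       [  0.        , 401.72615055, 201.67082506],
       [  0.        ,   0.        ,   1.        ]]), 'R': array([[ 0.01847661, -0.99955338,  0.02348753],
       [-0.98466419, -0.02226733, -0.17303354],
       [ 0.17347927, -0.01993026, -0.98463584]]), 't': array([ -24.75313949,  601.53551667, 1073.58691556])}
side {'camera_matrix': array([[423.50889731,   0.        , 322.34091747],
       [  0.        , 423.50889731, 200.29499861],
       [  0.        ,   0.        ,   1.        ]]), 'R': array([[ 0.95650643, -0.29142992,  0.01280778],
       [-0.21451532, -0.73246011, -0.64613108],
       [ 0.19768312,  0.61528107, -0.76311899]]), 't': array([-546.12128161,  224.51894442, 1167.88081766])}
wrist {'camera_matrix': array([[359.40267519,   0.        , 316.45360146],
       [  0.        , 359.40267519, 196.85891167],
       [  0.        ,   0.        ,   1.        ]]), 'R': array([[ 0.28585561, -0.95827186, -0.00126805],
       [-0.90856609, -0.27144839,  0.31752704],
       [-0.30462144, -0.08961478, -0.94824837]]), 't': array([-548.66640131,  -43.49006596,  391.25764808])}
```

View pics/top0.png

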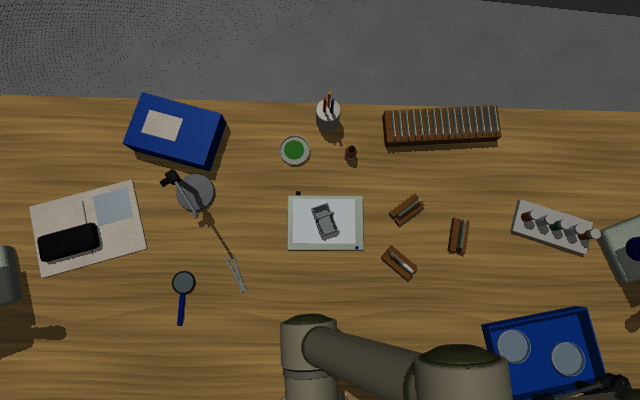

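View pics/side0.png

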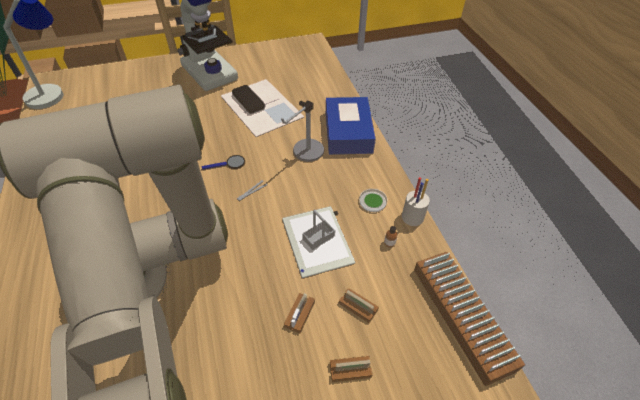

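The top view shows the pad at about (325,222) with the carrier on it at (325,220). The hook stand's foot is at (195,192) with its boss near (172,180), and the wooden stands are at (406,209), (458,236) and (399,262), the last showing a white end. In the side view they are at (318,240), (310,150) and (300,312). Next I'll zoom in.

```bash
python3 - <<'E'
import cv2,numpy as np
t=cv2.imread("pics/top0.png");s=cv2.imread("pics/side0.png")
def c(im,x,y,w,h,k):return cv2.resize(im[y:y+h,x:x+w],(400,300),interpolation=cv2.INTER_CUBIC)
a=np.hstack([c(t,370,190,120,90,0),c(t,150,155,80,60,0)])
b=np.hstack([c(s,270,280,120,90,0),c(s,270,90,80,60,0)])
cv2.imwrite("pics/z1.png",np.vstack([a,b]))
a=np.hstack([c(t,280,185,100,75,0),c(s,275,195,100,75,0)])
b=np.hstack([c(t,379,240,40,30,0),c(s,280,288,48,36,0)])
cv2.imwrite("pics/z2.png",np.vstack([a,b]))
E
```

```text
(no output)
```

View pics/z1.png

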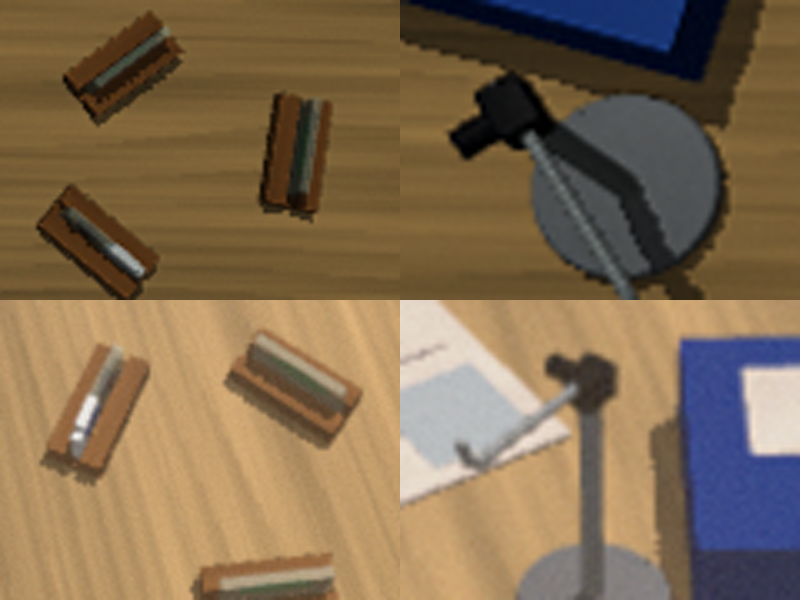

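View pics/z2.png

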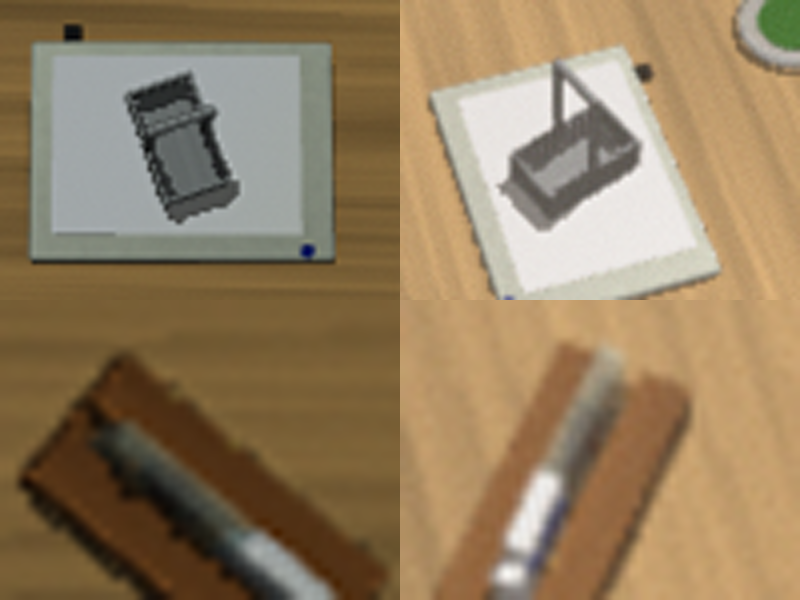

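The slide in the lower-left stand of the top view, around (399,262), has the white frosted end at its right-low end, near (412,271). The hook arm runs from the boss at (175,181) towards (197,215). In the side view the upturned tip is near (282,119), and the carrier bar starts at about (315,212).

```bash
cat > h.py <<'E'
from cell import *
import cv2,numpy as np
from scipy.spatial.transform import Rotation as Rn
def ray(i,p):
    K,R,t=i["camera_matrix"],i["R"],i["t"]
    return -R.T@t, R.T@np.linalg.solve(K,[p[0],p[1],1.])
def onz(i,p,z):
    c,d=ray(i,p);return (c+d*(z-c[2])/d[2]).round(1)
def tri(views):
    A=np.zeros((3,3));b=np.zeros(3)
    for i,p in views:
        c,d=ray(i,p);d=d/np.linalg.norm(d);M=np.eye(3)-np.outer(d,d);A+=M;b+=M@c
    return np.linalg.solve(A,b).round(1)
def proj(i,X):
    q=i["camera_matrix"]@(i["R"]@np.array(X,float)+i["t"]);return (q[:2]/q[2]).round(1)
def rel(pos,Rt):
    "shift in tool axes now (m) and rotvec from the current measured pose to goal"
    o=get_obs();R0=Rn.from_rotvec(o["eef_rot"])
    return (R0.inv().apply(np.array(pos)-o["tcp_pos"])/1000).round(4),(R0.inv()*Rt).as_rotvec().round(4)
E
python3 - <<'E'
from h import *
T=camera_info("top");S=camera_info("side")
print("pad",[onz(T,p,8) for p in [(288,195.75),(362.75,195.75),(363.3,250.5),(287.75,250.5)]])
print("bar",[onz(T,p,118) for p in [(315.75,217.5),(332.5,212)]],onz(S,(314.5,211.25),118))
print("foot",onz(T,(195.3,192),8))
print("hook",[onz(T,p,204) for p in [(175,181),(196,214.6)]],"S",[onz(S,p,200) for p in [(305.6,107.6),(285.6,123)]],onz(S,(282.4,119.4),222))
print("slide",[onz(T,p,46) for p in [(388.6,252.1),(413.5,272.5)]],"S",[onz(S,p,46) for p in [(270+115*.3,280+50*.3),(270+75*.3,280+148*.3)]])
for n in "TS":
  print([onz(eval(n),p,20) for p in ([(382,258),(391.5,246),(417,267),(409,280)] if n=="T" else [(300,293.5),(315,299),(300,331),(284,326)])])
t=cv2.imread("pics/top0.png")[170:240,180:230]
cv2.imwrite("pics/z3.png",np.hstack([cv2.resize(t,None,fx=8,fy=8,interpolation=cv2.INTER_CUBIC)]))
E
```

```text
pad [array([625.,  90.,   8.]), array([ 630. , -128.7,    8. ]), array([ 470.5, -130.5,    8. ]), array([466.2,  85.3,   8. ])]
bar [array([547.9,   7.9, 118. ]), array([563.4, -35.8, 118. ])] [5.466e+02 5.000e-01 1.180e+02]
foot [629.9 359.3   8. ]
hook [array([618. , 350.7, 204. ]), array([537. , 294.2, 204. ])] S [array([620. , 353.5, 200. ]), array([540.4, 297. , 200. ])] [529.9 289.7 222. ]
slide [array([ 465.4, -196.1,   46. ]), array([ 411. , -264.3,   46. ])] S [array([ 459.8, -204. ,   46. ]), array([ 410.2, -272.7,   46. ])]
[array([ 449.8, -182. ,   20. ]), array([ 484.1, -209.4,   20. ]), array([ 426.5, -281. ,   20. ]), array([ 390.1, -257.6,   20. ])]
[array([ 452.6, -183. ,   20. ]), array([ 486.5, -209.9,   20. ]), array([ 425.7, -283.4,   20. ]), array([ 390.4, -259.2,   20. ])]
```

View pics/z3.png

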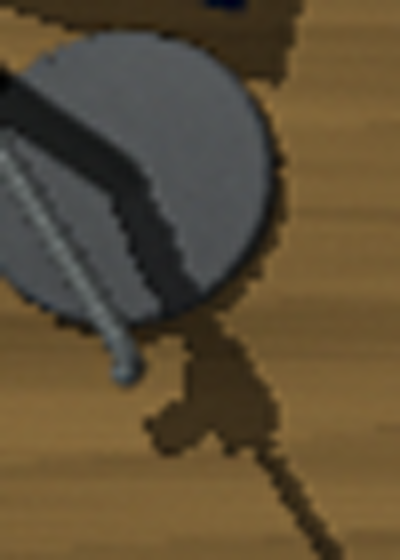

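The tip is at about (196,216) and the bend at (195.6,212.5). That puts the rod at (630,359), the hook pointing along (-0.82,-0.57) and the seat near (557,309,204). The carrier bar's middle is near (555,-14), with its yaw close to the tool's already. I'll move over the carrier.

arm_command(
  plan=[
    [[0.035,-0.025,0.001],[0,0,0]],
    [[0.035,-0.025,0.001],[0,0,0]],
    [[0.035,-0.025,0.001],[0,0,0]],
    [[0.035,-0.025,0.001],[0,0,0]],
    [[0.035,-0.025,0.001],[0,0,0]],
  ],
  jaw=-1,
)

```text
clock: 0.65
tcp_pos: [290.2, -355.4, 258.6]
eef_rot: [-3.108, -0.454, 0.0]
contact_force: [0.0, 0.3, 0.7]
finger_gap: 88.2
grip_force: 0.0
```

arm_command(
  plan=[
    [[0.035,-0.025,0],[0,0,0]],
    [[0.035,-0.025,0],[0,0,0]],
    [[0.035,-0.025,0],[0,0,0]],
    [[0.035,-0.025,0],[0,0,0]],
    [[0.035,-0.025,0],[0,0,0]],
  ],
)

```text
clock: 1.15
tcp_pos: [422.1, -185.4, 258.7]
eef_rot: [-3.108, -0.455, 0.0]
contact_force: [-0.2, -1.2, -0.3]
finger_gap: 87.7
grip_force: 0.0
```

arm_command(
  plan=[
    [[0.031,-0.025,0],[0,0,-0.049]],
    [[0.03,-0.025,0],[0,0,0]],
    [[0.03,-0.025,0],[0,0,0]],
    [[0.03,-0.02,0],[0,0,0]],
    [[0,0,0],[0,0,0]],
  ],
)

```text
clock: 1.65
tcp_pos: [506.7, -55.3, 258.4]
eef_rot: [-3.094, -0.538, -0.0]
contact_force: [0.1, -0.3, 0.5]
finger_gap: 88.1
grip_force: 0.0
```

```bash
python3 - <<'E'
from h import *
o=get_obs();print(o["clock"],o["tcp_pos"],o["eef_rot"],o["joint_positions"])
w=camera_info("wrist");c=-w["R"].T@w["t"];print(c)
im=get_image("wrist");cv2.imwrite("pics/w1.png",im)
for X in [(548,8,114),(563,-36,114),(555,-14,114)]:print(proj(w,X))
E
```

```text
1.65 [506.69022108 -55.32199513 258.37819763] [-3.09446940e+00 -5.37555295e-01 -1.91995718e-04] [-3.41707069e-01  3.14259894e-01  1.41614359e+00  7.48542545e-04
  1.41146584e+00  8.84973523e-01]
[584.13891535 -26.91553907 379.2774346 ]
[254.2 109.2]
[318.7 110.1]
[286.3 110.3]
```

View pics/w1.png

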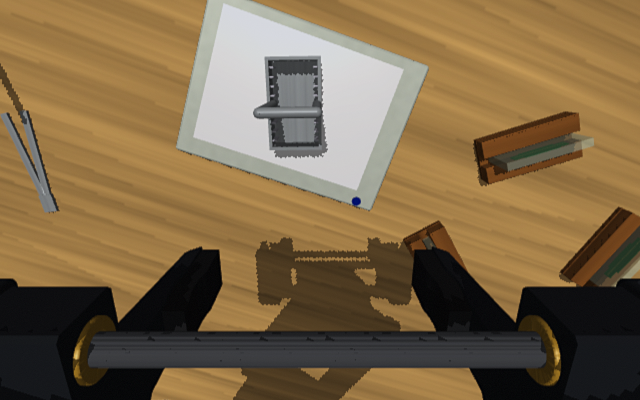

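The bar runs from (253,113) to (323,111), level in the picture, so the yaw is right. Its centre is at about (554,-16). I'll move over it, go down and grip.

arm_command(
  plan=[
    [[0.03,-0.011,0],[0,0,0]],
    [[0.028,-0.01,0],[0,0,0.01]],
    [[0,0,0.05],[0,0,0]],
    [[0,0,0.03],[0,0,0]],
    [[0,0,0],[0,0,0]],
  ],
)

```text
clock: 2.2
tcp_pos: [551.0, -19.7, 175.2]
eef_rot: [-3.096, -0.514, 0.012]
contact_force: [-0.8, 0.1, 1.2]
finger_gap: 88.1
grip_force: 0.0
```

```bash
python3 - <<'E'
from h import *
o=get_obs();print(o["clock"],o["tcp_pos"],o["eef_rot"])
w=camera_info("wrist")
im=get_image("wrist");cv2.imwrite("pics/w2.png",im)
for X in [(546,6,114),(562,-38,114),(554,-16,114)]:print(proj(w,X))
E
```

```text
2.2 [551.04980538 -19.66507783 175.21288567] [-3.09613834 -0.51350491  0.01210471]
[271.3 227.1]
[356.5 225.6]
[313.8 226.3]
```

View pics/w2.png

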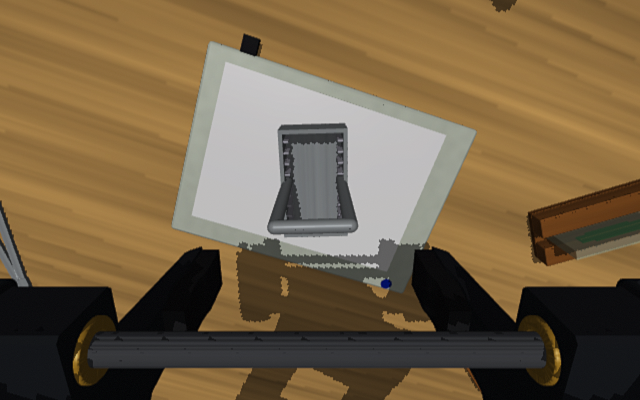

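The bar spans (267,227) to (358,226), centred between the fingers. I'll go down and close.

arm_command(
  plan=[
    [[0.004,-0.002,0.033],[0,0,0]],
    [[0,0,0.03],[0,0,0]],
    [[0,0,0],[0,0,0]],
    [[0,0,0],[0,0,0]],
    [[0,0,0],[0,0,0]],
  ],
)

```text
clock: 2.75
tcp_pos: [557.2, -16.4, 118.2]
eef_rot: [3.097, 0.515, 0.006]
contact_force: [-0.5, -0.1, -0.4]
finger_gap: 88.2
grip_force: 0.0
```

arm_command(
  plan=[
    [[0,0,0],[0,0,0]],
    [[0,0,0],[0,0,0]],
    [[0,0,0],[0,0,0]],
    [[0,0,0],[0,0,0]],
    [[0,0,0],[0,0,0]],
  ],
  jaw=1,
  newtons=25,
)

```text
clock: 3.25
tcp_pos: [556.2, -15.8, 115.8]
eef_rot: [-3.099, -0.516, 0.0]
contact_force: [0.5, 0.6, -0.6]
finger_gap: 50.3
grip_force: 0.3
```

arm_command(
  plan=[
    [[0,0,0],[0,0,0]],
    [[0,0,0],[0,0,0]],
    [[0,0,0],[0,0,0]],
    [[0,0,-0.01],[0,0,0]],
    [[0,0,-0.02],[0,0,0]],
  ],
)

```text
clock: 3.75
tcp_pos: [555.5, -15.8, 145.3]
eef_rot: [-3.098, -0.516, 0.005]
contact_force: [0.3, -0.5, -1.4]
finger_gap: 48.9
grip_force: 25.0
```

arm_command(
  plan=[
    [[0,0,-0.02],[0,0,-0.055]],
    [[0,0,-0.02],[0,0,-0.055]],
    [[0,0,-0.02],[0,0,-0.055]],
    [[0,0,-0.02],[0,0,-0.055]],
    [[0,0,-0.022],[0,0,-0.055]],
  ],
)

```text
clock: 4.25
tcp_pos: [555.9, -15.9, 248.9]
eef_rot: [-2.998, -0.939, 0.001]
contact_force: [0.8, 0.4, -1.9]
finger_gap: 48.9
grip_force: 25.0
```

arm_command(
  plan=[
    [[0.005,-0.015,0],[0,0,0]],
    [[0.012,-0.027,0],[0,0,0]],
    [[0.012,-0.03,0],[0,0,0]],
    [[0.013,-0.03,0],[0,0,0]],
    [[0.013,-0.03,0],[0,0,0]],
  ],
)

```text
clock: 4.75
tcp_pos: [525.0, 126.0, 246.8]
eef_rot: [-2.999, -0.933, 0.003]
contact_force: [0.4, 0.1, -1.4]
finger_gap: 48.9
grip_force: 25.0
```

arm_command(
  plan=[
    [[0.013,-0.03,0],[0,0,0]],
    [[0.013,-0.03,0],[0,0,0]],
    [[0.013,-0.03,0],[0,0,0]],
    [[0.013,-0.027,0],[0,0,0]],
    [[0.01,-0.015,0],[0,0,0]],
  ],
)

```text
clock: 5.25
tcp_pos: [500.4, 270.4, 246.7]
eef_rot: [-2.998, -0.936, 0.003]
contact_force: [1.2, -0.1, -2.3]
finger_gap: 49.1
grip_force: 25.0
```

arm_command(
  plan=[
    [[0,0,0],[0,0,0]],
    [[0,0,0],[0,0,0]],
    [[0,0,0],[0,0,0]],
    [[0,0,0],[0,0,0]],
    [[0,0,0],[0,0,0]],
  ],
)

```text
clock: 5.75
tcp_pos: [502.4, 267.2, 247.7]
eef_rot: [3.0, 0.934, -0.0]
contact_force: [0.3, -0.2, -0.4]
finger_gap: 49.0
grip_force: 25.0
```

```bash
python3 - <<'E'
from h import *
o=get_obs();print(o["clock"],o["tcp_pos"],o["eef_rot"],o["finger_gap"],o["joint_positions"])
w=camera_info("wrist");S=camera_info("side")
a=get_image("wrist");b=get_image("side")
cv2.imwrite("pics/m1.png",np.hstack([cv2.resize(a,(480,300)),cv2.resize(b[70:190,240:368],(320,300),interpolation=cv2.INTER_CUBIC)]));cv2.imwrite("pics/w3.png",a)
for X in [(530,290,226),(557.5,309,204),(540,297,200),(618,350,204)]:print(proj(w,X)*.75,(proj(S,X)-[240,70])*2.5)
E
```

```text
5.75 [502.43490991 267.19344144 247.74291047] [ 2.99960939e+00  9.33715916e-01 -1.37389115e-04] 49.047755532921165 [ 2.80793499e-01  4.25741463e-01  1.27156302e+00 -2.14967688e-05
  1.44437521e+00  1.24804801e+00]
[233.175 146.475] [105.75 120.75]
[233.325  81.525] [125.  121.5]
[233.55 115.35] [113.75 132.5 ]
[233.7   -65.775] [163.25  93.25]
```

View pics/m1.png

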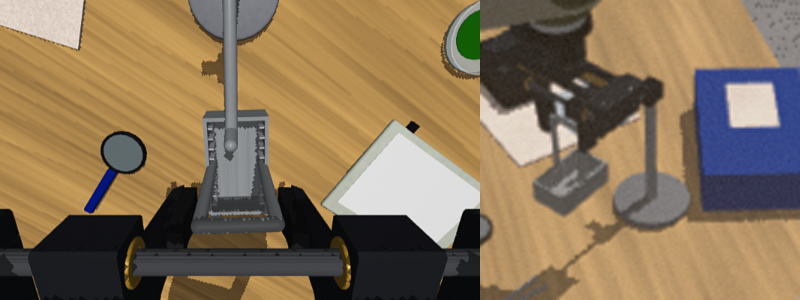

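The hook arm runs up the wrist picture at column ~230 with its tip at (231,147). The bar is centred at column ~238, so I shift about 4 mm sideways, then go 69 mm in over the seat.

arm_command(
  plan=[
    [[0.005,-0.004,0],[0,0,0]],
    [[0.015,0,0],[0,0,0]],
    [[0.02,0,0],[0,0,0]],
    [[0.02,0,0],[0,0,0]],
    [[0.01,0,0],[0,0,0]],
  ],
)

```text
clock: 6.35
tcp_pos: [558.7, 311.9, 247.3]
eef_rot: [-2.999, -0.936, -0.0]
contact_force: [-0.1, -0.3, -2.1]
finger_gap: 49.0
grip_force: 25.0
```

arm_command(
  plan=[
    [[0,0,0],[0,0,0]],
    [[0,0,0.01],[0,0,0]],
    [[0,0,0.012],[0,0,0]],
    [[0,0,0.01],[0,0,0]],
    [[0,0,0],[0,0,0]],
  ],
)

```text
clock: 6.85
tcp_pos: [556.8, 310.5, 213.7]
eef_rot: [2.999, 0.935, -0.006]
contact_force: [-0.3, -0.2, -0.7]
finger_gap: 49.0
grip_force: 25.0
```

arm_command(
  plan=[
    [[0,0,0.003],[0,0,0]],
    [[0,0,0.002],[0,0,0]],
    [[0,0,0],[0,0,0]],
    [[0,0,0],[0,0,0]],
    [[0,0,0],[0,0,0]],
  ],
)

```text
clock: 7.35
tcp_pos: [557.7, 310.9, 211.0]
eef_rot: [-2.999, -0.936, -0.001]
contact_force: [0.2, -0.4, -1.4]
finger_gap: 48.9
grip_force: 25.0
```

```bash
python3 - <<'E'
from h import *
o=get_obs();print(o["clock"],o["tcp_pos"],o["eef_rot"],o["finger_gap"],o["contact_force"])
w=camera_info("wrist")
a=get_image("wrist");b=get_image("side")
cv2.imwrite("pics/m2.png",np.hstack([cv2.resize(a,(480,300)),cv2.resize(b[70:190,240:368],(320,300),interpolation=cv2.INTER_CUBIC)]))
E
```

```text
7.35 [557.73258736 310.91189005 210.99934685] [-2.99904968e+00 -9.35509452e-01 -7.87760300e-04] 48.91578293144526 [ 0.23141603 -0.424487   -1.41813156]
```

View pics/m2.png

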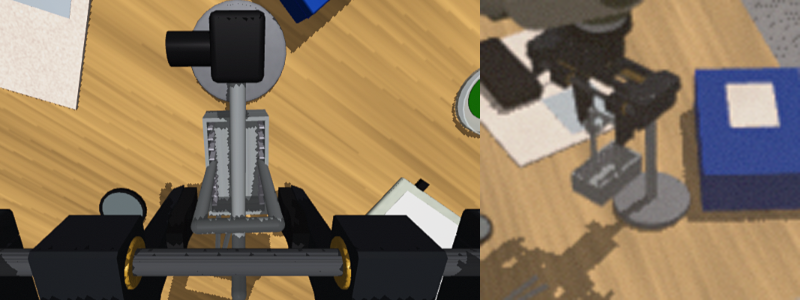

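The arm now passes centred under the bar, at column 238. I'll lower in small steps until the force shows it resting.

arm_command(
  plan=[
    [[0,0,0.001],[0,0,0]],
    [[0,0,0.001],[0,0,0]],
    [[0,0,0.001],[0,0,0]],
    [[0,0,0],[0,0,0]],
    [[0,0,0],[0,0,0]],
  ],
)

```text
clock: 7.95
tcp_pos: [557.8, 311.0, 209.0]
eef_rot: [-2.999, -0.936, -0.003]
contact_force: [-1.6, -0.8, 5.6]
finger_gap: 49.0
grip_force: 25.0
```

Contact is made at +5.6 N, so I'll open the gripper gently.

arm_command(
  plan=[
    [[0,0,0],[0,0,0]],
    [[0,0,0],[0,0,0]],
    [[0,0,0],[0,0,0]],
    [[0,0,0],[0,0,0]],
    [[0,0,0],[0,0,0]],
  ],
  jaw=-1,
)

```text
clock: 8.45
tcp_pos: [557.6, 310.9, 207.6]
eef_rot: [-2.999, -0.936, 0.0]
contact_force: [0.0, -0.0, 0.4]
finger_gap: 86.5
grip_force: 0.0
```

arm_command(
  plan=[
    [[0,0,0],[0,0,0]],
    [[0,0,0],[0,0,0]],
    [[0,0,-0.02],[0,0,0]],
    [[0,0,-0.03],[0,0,0]],
    [[0,0,-0.04],[0,0,0]],
  ],
)

```text
clock: 8.95
tcp_pos: [557.2, 310.7, 297.4]
eef_rot: [2.999, 0.936, -0.006]
contact_force: [0.6, -0.2, 0.3]
finger_gap: 88.1
grip_force: 0.0
```

```bash
python3 - <<'E'
from h import *
o=get_obs();print(o["clock"],o["tcp_pos"],o["eef_rot"],o["finger_gap"],o["joint_positions"])
a=get_image("wrist");b=get_image("side")
cv2.imwrite("pics/m3.png",np.hstack([cv2.resize(a,(480,300)),cv2.resize(b[70:190,240:368],(320,300),interpolation=cv2.INTER_CUBIC)]))
# frosted mid goal, tool yaw 51.7deg
Rt=Rn.from_euler("z",51.7,degrees=True)*Rn.from_euler("x",np.pi)
print(rel((423,-250,200),Rt))
E
```

```text
8.95 [557.18704343 310.73387707 297.41078681] [ 2.99897888  0.93552427 -0.0055475 ] 88.13391809747365 [ 3.23490580e-01  5.25546675e-01  9.58544127e-01 -4.01757043e-06
  1.66103446e+00  1.28952348e+00]
(array([-0.4318,  0.3843,  0.1003]), array([ 0.0042, -0.0093, -0.2974]))
```

View pics/m3.png

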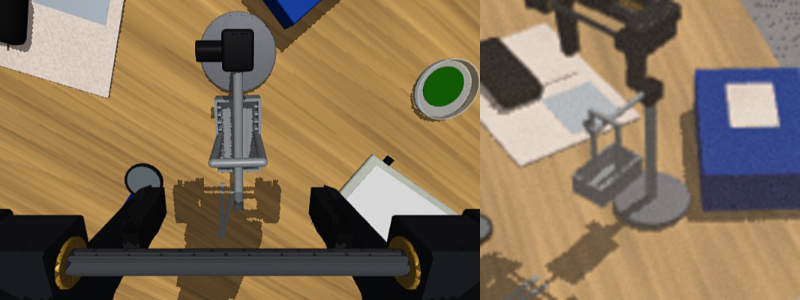

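The carrier hangs upright on the hook with the bar on the arm and the fingers clear of it. I'm out of picture views, so I'll use masks from here on. Next I'll move over the slide.

arm_command(
  plan=[
    [[-0.032,0.027,0],[0,0,0]],
    [[-0.032,0.027,0],[0,0,0]],
    [[-0.032,0.027,0],[0,0,0]],
    [[-0.032,0.027,0],[0,0,0]],
    [[-0.032,0.027,0],[0,0,0]],
  ],
)

```text
clock: 9.55
tcp_pos: [501.9, 107.5, 297.2]
eef_rot: [-2.999, -0.936, 0.001]
contact_force: [0.7, 0.2, 0.6]
finger_gap: 88.1
grip_force: 0.0
```

arm_command(
  plan=[
    [[-0.032,0.027,0],[0,0,0]],
    [[-0.032,0.027,0],[0,0,0]],
    [[-0.032,0.027,0],[0,0,0]],
    [[-0.032,0.027,0],[0,0,0]],
    [[-0.032,0.027,0],[0,0,0]],
  ],
)

```text
clock: 10.05
tcp_pos: [447.0, -94.5, 297.4]
eef_rot: [-2.999, -0.936, 0.0]
contact_force: [1.3, -0.5, 0.3]
finger_gap: 88.0
grip_force: 0.0
```

arm_command(
  plan=[
    [[-0.032,0.027,0],[0,0,0]],
    [[-0.032,0.027,0],[0,0,0]],
    [[-0.032,0.027,0],[0,0,0]],
    [[-0.032,0.027,0],[0,0,0]],
    [[-0.032,0.027,0],[0,0,0]],
  ],
)

```text
clock: 10.55
tcp_pos: [392.2, -296.7, 297.3]
eef_rot: [-2.999, -0.935, 0.0]
contact_force: [-0.1, -0.2, 0.2]
finger_gap: 88.1
grip_force: 0.0
```

arm_command(
  plan=[
    [[0,0,0.03],[0,0,-0.1]],
    [[0,0,0.03],[0,0,-0.1]],
    [[0,0,0.03],[0,0,-0.097]],
    [[0,0,0],[0,0,0]],
    [[0,0,0],[0,0,0]],
  ],
)

```text
clock: 11.05
tcp_pos: [393.2, -295.3, 208.2]
eef_rot: [-2.829, -1.365, 0.0]
contact_force: [-0.3, -0.0, 0.6]
finger_gap: 88.4
grip_force: 0.0
```

```bash
python3 - <<'E'
from h import *
o=get_obs();print(o["clock"],o["tcp_pos"],o["eef_rot"],o["joint_positions"])
w=camera_info("wrist");print(-w["R"].T@w["t"])
a=get_image("wrist");cv2.imwrite("pics/w5.png",a)
hsv=cv2.cvtColor(a,cv2.COLOR_BGR2HSV)
for n,m in [("white",(hsv[...,1]<50)&(hsv[...,2]>130)),("blue",(hsv[...,0]>105)&(hsv[...,0]<135)&(hsv[...,1]>90)&(hsv[...,2]>40)),("grey",(hsv[...,1]<60)&(hsv[...,2]>70)),("wood",(hsv[...,0]<13)&(hsv[...,1]>120)&(hsv[...,2]>40))]:
    cs,_=cv2.findContours(m.astype("uint8"),0,2)
    print(n,[(cv2.contourArea(c),cv2.boundingRect(c),np.array(cv2.boxPoints(cv2.minAreaRect(c))).round(0).tolist()) for c in cs if cv2.contourArea(c)>60])
for X in [(437-.62*40,-233-.785*40,46),(437+.62*40,-233+.785*40,46),(423,-251,46),(448,-219,46)]:print(proj(w,X))
E
```

```text
11.05 [ 393.1797924  -295.27001186  208.20896096] [-2.82913816e+00 -1.36535523e+00  4.32044824e-05] [-8.85438228e-01  3.31108082e-01  1.54849363e+00  2.60318704e-05
  1.26221198e+00 -2.13919285e-01]
[ 444.22532686 -229.89782282  329.09042126]
white [(73.0, (316, 394, 23, 6), [[316.0, 394.0], [338.0, 394.0], [338.0, 399.0], [316.0, 399.0]]), (413.5, (306, 92, 11, 46), [[306.0, 92.0], [316.0, 92.0], [316.0, 137.0], [306.0, 137.0]])]
blue [(2460.5, (273, 368, 123, 32), [[273.0, 368.0], [395.0, 368.0], [395.0, 399.0], [273.0, 399.0]])]
grey [(80.0, (315, 393, 24, 7), [[315.0, 393.0], [338.0, 393.0], [338.0, 399.0], [315.0, 399.0]]), (4393.0, (88, 350, 458, 13), [[88.0, 350.0], [545.0, 350.0], [545.0, 362.0], [88.0, 362.0]]), (539.0, (584, 264, 56, 23), [[584.0, 281.0], [639.0, 263.0], [643.0, 277.0], [588.0, 295.0]]), (974.5, (305, 34, 13, 104), [[305.0, 137.0], [305.0, 34.0], [317.0, 34.0], [317.0, 137.0]])]
wood []
[312.1 139.3]
[311.3  27.9]
[312.2 117. ]
[311.5  60.9]
```

The white frosted end shows at columns 306–316 and rows 92–137, within 2 mm of what I predicted and parallel to the tool's x. I'll go over it and partly down.

arm_command(
  plan=[
    [[0.028,-0.003,0.02],[0,0,0]],
    [[0.027,-0.002,0.02],[0,0,0]],
    [[0,0,0.03],[0,0,0]],
    [[0,0,0],[0,0,0]],
    [[0,0,0],[0,0,0]],
  ],
)

```text
clock: 11.6
tcp_pos: [423.7, -249.6, 139.2]
eef_rot: [2.827, 1.367, 0.001]
contact_force: [-0.1, -1.4, 0.1]
finger_gap: 87.8
grip_force: 0.0
```

```bash
python3 - <<'E'
from h import *
o=get_obs();print(o["clock"],o["tcp_pos"],o["eef_rot"],o["joint_positions"])
w=camera_info("wrist")
a=get_image("wrist");cv2.imwrite("pics/w6.png",a)
hsv=cv2.cvtColor(a,cv2.COLOR_BGR2HSV)
for n,m in [("white",(hsv[...,1]<50)&(hsv[...,2]>130)),("grey",(hsv[...,1]<60)&(hsv[...,2]>70))]:
    cs,_=cv2.findContours(m.astype("uint8"),0,2)
    print(n,[(cv2.contourArea(c),cv2.boundingRect(c)) for c in cs if cv2.contourArea(c)>60])
f=np.array((423.2,-249.3,46));u=np.array((.622,.783,0))
for k in (-17,-9,0,17,63):print(k,proj(w,f+k*u))
tip=np.array(o["tcp_pos"])-[0,0,25]; print("tips",proj(w,tip))
E
```

```text
11.6 [ 423.74763251 -249.5697476   139.24050496] [2.82669683e+00 1.36694861e+00 8.90170951e-04] [-7.73497899e-01  4.16174646e-01  1.64870684e+00 -6.07491755e-05
  1.07489545e+00 -1.03532128e-01]
white [(697.5, (310, 174, 14, 61))]
grey [(6103.0, (87, 350, 459, 16)), (215.0, (91, 342, 452, 3)), (1463.5, (309, 112, 16, 123)), (403.5, (496, 27, 113, 35)), (93.5, (251, 0, 20, 9))]
-17 [316.6 238. ]
-9 [316.6 226.7]
0 [316.6 213.7]
17 [316.6 188.2]
63 [316.7 112.8]
tips [318.2 267.4]
```

```bash
python3 - <<'E'
import cv2
for f,c,r0,r1 in (("w5",311,30,144),("w6",317,106,244)):
    a=cv2.imread(f"pics/{f}.png");print(f,[(r,a[r,c-2:c+3].mean(0).astype(int).tolist()) for r in range(r0,r1,5)])
E
```

```text
w5 [(30, [116, 143, 155]), (35, [113, 141, 152]), (40, [102, 118, 119]), (45, [102, 118, 119]), (50, [95, 103, 102]), (55, [92, 98, 97]), (60, [92, 98, 98]), (65, [89, 97, 95]), (70, [89, 95, 95]), (75, [89, 96, 96]), (80, [100, 117, 118]), (85, [98, 115, 115]), (90, [96, 113, 113]), (95, [228, 227, 227]), (100, [225, 223, 222]), (105, [223, 223, 222]), (110, [222, 221, 221]), (115, [222, 222, 220]), (120, [222, 221, 220]), (125, [221, 221, 219]), (130, [173, 172, 172]), (135, [224, 223, 221]), (140, [43, 77, 101])]
w6 [(106, [30, 71, 120]), (111, [68, 90, 105]), (116, [101, 119, 119]), (121, [100, 118, 118]), (126, [99, 117, 115]), (131, [98, 117, 119]), (136, [88, 95, 93]), (141, [88, 94, 92]), (146, [88, 95, 95]), (151, [87, 95, 93]), (156, [88, 92, 95]), (161, [87, 91, 92]), (166, [99, 117, 119]), (171, [99, 119, 125]), (176, [145, 149, 135]), (181, [143, 147, 133]), (186, [143, 147, 134]), (191, [228, 226, 226]), (196, [223, 223, 222]), (201, [223, 223, 222]), (206, [223, 222, 221]), (211, [223, 223, 221]), (216, [223, 223, 221]), (221, [223, 223, 221]), (226, [223, 222, 221]), (231, [224, 223, 222]), (236, [77, 139, 180]), (241, [75, 128, 166])]
```

The frosted boundary is at row ~188 and the column is 317, both as predicted. I'll descend and grip.

arm_command(
  plan=[
    [[0,0,0.035],[0,0,0]],
    [[0,0,0.03],[0,0,0]],
    [[0,0,0.018],[0,0,0]],
    [[0,0,0.008],[0,0,0]],
    [[0,0,0],[0,0,0]],
  ],
)

```text
clock: 12.15
tcp_pos: [423.5, -249.6, 47.3]
eef_rot: [2.828, 1.368, 0.0]
contact_force: [-0.5, -0.2, 0.3]
finger_gap: 87.9
grip_force: 0.0
```

arm_command(
  plan=[
    [[0,0,0],[0,0,0]],
    [[0,0,0],[0,0,0]],
    [[0,0,0],[0,0,0]],
    [[0,0,0],[0,0,0]],
    [[0,0,0],[0,0,0]],
  ],
  jaw=1,
  newtons=20,
)

```text
clock: 12.65
tcp_pos: [423.3, -249.0, 47.0]
eef_rot: [2.827, 1.369, 0.0]
contact_force: [-0.1, 0.4, 0.4]
finger_gap: 50.2
grip_force: 0.0
```

arm_command(
  plan=[
    [[0,0,0],[0,0,0]],
    [[0,0,0],[0,0,0]],
    [[0,0,0],[0,0,0]],
    [[0,0,0],[0,0,0]],
    [[0,0,0],[0,0,0]],
  ],
)

```text
clock: 13.15
tcp_pos: [423.2, -248.9, 46.7]
eef_rot: [-2.828, -1.369, 0.0]
contact_force: [0.2, 0.1, -0.3]
finger_gap: 10.3
grip_force: 0.0
```

arm_command(
  plan=[
    [[0,0,0],[0,0,0]],
    [[0,0,0],[0,0,0]],
    [[0,0,0],[0,0,0]],
    [[0,0,0],[0,0,0]],
    [[0,0,0],[0,0,0]],
  ],
)

```text
clock: 13.65
tcp_pos: [423.4, -249.0, 46.8]
eef_rot: [2.827, 1.369, 0.0]
contact_force: [1.2, -0.8, -0.4]
finger_gap: 7.8
grip_force: 20.0
```

arm_command(
  plan=[
    [[0,0,-0.01],[0,0,0]],
    [[0,0,-0.015],[0,0,0]],
    [[0,0,-0.03],[0,0,0]],
    [[0,0,-0.04],[0,0,0]],
    [[0,0,-0.04],[0,0,0]],
  ],
)

```text
clock: 14.15
tcp_pos: [422.5, -248.3, 183.6]
eef_rot: [-2.826, -1.369, 0.001]
contact_force: [0.8, 0.2, -0.8]
finger_gap: 7.9
grip_force: 20.0
```

arm_command(
  plan=[
    [[0,0,-0.04],[0,0,0]],
    [[0,0,-0.03],[0,0,0]],
    [[0,0,0],[0,0,0]],
    [[0,0,0],[0,0,0]],
    [[0,0,0],[0,0,0]],
  ],
)

```text
clock: 14.65
tcp_pos: [422.7, -248.4, 250.6]
eef_rot: [-2.825, -1.368, 0.002]
contact_force: [-0.3, -0.1, -1.5]
finger_gap: 8.0
grip_force: 20.0
```

The slide is held and lifted, with a gap of 8 mm. Next I need to find which heading the wrist can tilt level in.

```bash
cat > kin.py <<'E'
import numpy as np
from scipy.optimize import least_squares
from scipy.spatial.transform import Rotation as Rn
D=[([-1.49527,.381192,1.298254,0,1.463576,-.2153],[157.68,-526.66,263.14]),
([-.341707,.31426,1.416144,0,1.411466,.884974],[506.69,-55.32,258.38]),
([.280793,.425741,1.271563,0,1.444375,1.248048],[502.43,267.19,247.74]),
([.32349,.525547,.958544,0,1.661034,1.289523],[557.19,310.73,297.41]),
([-.885438,.331108,1.548494,0,1.262212,-.213919],[393.18,-295.27,208.21]),
([-.773498,.416175,1.648707,0,1.074895,-.103532],[423.75,-249.57,139.24])]
def fk(q,P,Lt):
    a,L1,e,Lf,d=P;s=q[1]+q[2]
    R=Rn.from_euler("ZYZYZ",[q[0],s,q[3],q[4],q[5]+np.pi/2])
    w=np.array([a+L1*np.sin(q[1])+Lf*np.sin(s)+e*np.cos(s),0,d+L1*np.cos(q[1])+Lf*np.cos(s)-e*np.sin(s)])
    return Rn.from_euler("z",q[0]).apply(w)+R.apply([0,0,Lt]),R
def fit(Lt,D=D):
    f=least_squares(lambda P:np.concatenate([fk(q,P,Lt)[0]-p for q,p in D]),[30,400,0,400,350])
    return f.x,np.abs(f.fun).max()
LO=np.array([-3.11,-.89,.22,-1.42,.17,-2.88]);HI=np.array([3.11,2.33,2.48,4.56,2.85,2.88])
def ik(p,R,P,Lt,q0):
    def r(q):
        x,Rq=fk(q,P,Lt);return np.r_[(x-p)/100,(Rq.inv()*R).as_rotvec()]
    f=least_squares(r,np.clip(q0,LO+.01,HI-.01),bounds=(LO,HI));return f.x,np.abs(f.fun).max()
def goal(az):  # tool z horizontal at azimuth az, tool y up
    z=np.array([np.cos(az),np.sin(az),0]);y=np.array([0,0,1.]);x=np.cross(y,z)
    return Rn.from_matrix(np.c_[x,y,z])
E
python3 - <<'E'
from kin import *
from cell import get_obs
q0=get_obs()["joint_positions"];print(q0.round(3))
for Lt in (150,250):
    P,e=fit(Lt);print(Lt,P.round(1),e.round(2))
    for az in range(-120,181,30):
        R=goal(np.radians(az));p=np.array([548,-21,165])-R.apply([-40,0,0])-6*R.apply([0,0,1])
        # window is toward tool +x (slide -x)
        p=np.array([548,-21,165])-R.apply([40,0,6])
        best=min((ik(p,R,P,Lt,s) for s in [q0,[0,.6,1.6,1.5,1.2,0],[0,.6,1.6,-1.3,1.2,0],[0,.6,1.6,3,.6,-1.5],[0,.6,1.6,3,.6,1.5]]),key=lambda t:t[1])
        print(az,best[0].round(2),best[1].round(3))
E
```

```text
[-0.773  0.288  1.479 -0.     1.378 -0.104]Traceback (most recent call last):
  File "<stdin>", line 5, in <module>
  File "kin.py", line 16, in fit
    f=least_squares(lambda P:np.concatenate([fk(q,P,Lt)[0]-p for q,p in D]),[30,400,0,400,350])
    return func(*args, **kwargs)
    vector_fun = VectorFunction(
        fun_wrapped,
    ...<6 lines>...
        workers=workers
    )
    self._update_fun()
    ~~~~~~~~~~~~~~~~^^
    self.f = self.fun_wrapped(xp_copy(self.x))
             ~~~~~~~~~~~~~~~~^^^^^^^^^^^^^^^^^
    return np.atleast_1d(self.fun(x))
                         ~~~~~~~~^^^
    return self.f(x, *self.args, **self.kwargs)
           ~~~~~~^^^^^^^^^^^^^^^^^^^^^^^^^^^^^^
  File "kin.py", line 16, in <lambda>
    f=least_squares(lambda P:np.concatenate([fk(q,P,Lt)[0]-p for q,p in D]),[30,400,0,400,350])
                                             ~~^^^^^^^^
  File "kin.py", line 12, in fk
    R=Rn.from_euler("ZYZYZ",[q[0],s,q[3],q[4],q[5]+np.pi/2])
  File "scipy/spatial/transform/_rotation.pyx", line 1413, in scipy.spatial.transform._rotation.Rotation.from_euler
ValueError: Expected axis specification to be a non-empty string of upto 3 characters, got ZYZYZ
```

```bash
sed -i 's|R=Rn.from_euler("ZYZYZ".*|R=Rn.from_euler("ZYZ",[q[0],s,q[3]])*Rn.from_euler("YZ",[q[4],q[5]+np.pi/2])|' kin.py
cat > t.py <<'E'
from kin import *
from cell import get_obs
import sys
q0=get_obs()["joint_positions"];print(q0.round(3))
for Lt in map(float,sys.argv[1:]):
    P,e=fit(Lt);print(Lt,P.round(1),e.round(2))
    for az in range(-120,181,30):
        R=goal(np.radians(az));p=np.array([548,-21,165])-R.apply([40,0,6])
        best=min((ik(p,R,P,Lt,s) for s in [q0,[0,.6,1.6,1.5,1.2,0],[0,.6,1.6,-1.3,1.2,0],[0,.6,1.6,3,.6,-1.5],[0,.6,1.6,3,.6,1.5]]),key=lambda t:t[1])
        print(az,best[0].round(2),best[1].round(3))
E
python3 t.py 150 250
```

```text
[-0.773  0.288  1.479 -0.     1.378 -0.104]
150.0 [1.000e-01 5.369e+02 1.024e+02 3.507e+02 5.470e+01] 117.16
-120 [ 0.22  0.76  1.39 -1.1   2.17  2.3 ] 0.0
-90 [ 0.26  0.67  1.63 -1.39  1.76  2.32] 0.0
-60 [0.21 0.59 1.86 4.47 1.37 2.47] 0.0
-30 [0.06 0.55 1.99 3.81 1.08 2.78] 0.0
0 [-0.18  0.54  1.97  2.82  0.94 -2.88] 0.075
30 [-0.3   0.6   1.83  2.18  1.11 -2.58] 0.0
60 [-0.34  0.68  1.61  1.69  1.43 -2.3 ] 0.0
90 [-0.29  0.77  1.37  1.41  1.82 -2.16] 0.0
120 [-0.2   0.85  1.17  1.2   2.21 -2.14] 0.0
150 [-0.09  0.89  1.06  0.89  2.57 -2.33] 0.0
180 [ 0.01  0.89  1.07  0.24  2.76 -2.88] 0.075
250.0 [ -0.  537.2 103.2 350.8 155.1] 117.16
-120 [ 0.33  0.99  1.19 -0.99  2.24  2.38] 0.0
-90 [ 0.43  0.87  1.57 -1.23  1.85  2.49] 0.0
-60 [0.43 0.81 1.99 4.56 1.54 2.8 ] 0.061
-30 [0.27 0.74 2.2  4.03 1.36 2.88] 0.104
0 [-0.27  0.75  2.27  2.79  1.37 -2.88] 0.214
30 [-0.49  0.8   2.04  2.11  1.41 -2.88] 0.0
60 [-0.52  0.85  1.67  1.57  1.57 -2.52] 0.0
90 [-0.44  0.96  1.28  1.29  1.91 -2.29] 0.0
120 [-0.3   1.08  0.94  1.13  2.3  -2.19] 0.0
150 [-0.14  1.16  0.71  0.93  2.66 -2.27] 0.0
180 [ 0.01  1.18  0.68  0.24  2.85 -2.88] 0.064
```

Headings of +60 to +90° work, with the tool pointing to +y. I'll turn about the vertical first.

arm_command(
  plan=[
    [[0,0,0],[0,0,-0.149]],
    [[0,0,0],[0,0,-0.149]],
    [[0,0,0],[0,0,-0.149]],
    [[0,0,0],[0,0,-0.149]],
    [[0,0,0],[0,0,-0.149]],
  ],
)

```text
clock: 15.15
tcp_pos: [422.8, -248.6, 250.4]
eef_rot: [-2.126, -2.308, 0.0]
contact_force: [-0.2, 0.8, 0.1]
finger_gap: 7.8
grip_force: 20.0
```

arm_command(
  plan=[
    [[0,0,0],[0,0,-0.149]],
    [[0,0,0],[0,0,-0.149]],
    [[0,0,0],[0,0,-0.149]],
    [[0,0,0],[0,0,-0.149]],
    [[0,0,0],[0,0,-0.149]],
  ],
)

```text
clock: 15.65
tcp_pos: [422.8, -248.6, 250.4]
eef_rot: [-1.14, -2.924, -0.002]
contact_force: [-0.1, 0.4, -0.1]
finger_gap: 8.4
grip_force: 20.0
```

arm_command(
  plan=[
    [[0,0,0],[0,0,-0.149]],
    [[0,0,0],[0,0,-0.149]],
    [[0,0,0],[0,0,-0.149]],
    [[0,0,0],[0,0,-0.149]],
    [[0,0,0],[0,0,-0.149]],
  ],
)

```text
clock: 16.15
tcp_pos: [422.8, -248.6, 250.4]
eef_rot: [0.002, -3.139, -0.004]
contact_force: [-0.2, 0.2, -0.1]
finger_gap: 7.9
grip_force: 20.0
```

arm_command(
  plan=[
    [[-0.03,0.02,-0.004],[0,0,0]],
    [[-0.03,0.02,-0.004],[0,0,0]],
    [[-0.03,0.02,0],[0,0,0]],
    [[-0.03,0.02,0],[0,0,0]],
    [[-0.02,0.01,0],[0,0,0]],
  ],
)

```text
clock: 16.65
tcp_pos: [564.8, -157.7, 258.0]
eef_rot: [-0.005, -3.139, -0.003]
contact_force: [-0.8, -0.8, -0.9]
finger_gap: 7.6
grip_force: 20.0
```

arm_command(
  plan=[
    [[0,0,0],[-0.1,0,0]],
    [[0,0,0],[-0.1,0,0]],
    [[0,0,0],[-0.1,0,0]],
    [[0,0,0],[-0.1,0,0]],
    [[0,0,0],[0,0,0]],
  ],
)

```text
clock: 17.15
tcp_pos: [563.2, -160.9, 257.3]
eef_rot: [-0.012, -3.075, -0.629]
contact_force: [0.4, 0.1, -0.3]
finger_gap: 8.0
grip_force: 20.0
```

```bash
python3 - <<'E'
from kin import *
from cell import get_obs
o=get_obs();q=o["joint_positions"];print(o["clock"],q.round(3),o["tcp_pos"],o["finger_gap"],o["grip_force"])
R=Rn.from_rotvec(o["eef_rot"]);print(R.as_matrix().round(3));print(fk(q,[0]*5,0)[1].as_matrix().round(3))
# fit: offset before (s) and tool length
D2=D+[(q,o["tcp_pos"])]
def f(v):
    P,Lt,s,s2=v[:5],v[5],v[6],v[7];out=[]
    for q,p in D2:
        x,Rq=fk(q,P,Lt)
        a=Rn.from_euler("ZYZ",[q[0],q[1]+q[2],q[3]]).apply([0,s2,0])
        out.append(x+Rn.from_euler("z",q[0]).apply([0,s,0])+a-p)
    return np.concatenate(out)
r=least_squares(lambda v:np.r_[f(v),.001*v],[0,500,100,350,200,200,117,0]);print(r.x.round(1),np.abs(r.fun).max())
E
```

```text
17.15 [-0.608  0.515  1.144  0.331  1.715 -2.162] [ 563.21998398 -160.90728055  257.31632651] 8.027542029038488 19.9996558832936
[[-1.     0.008 -0.001]
 [ 0.007  0.92   0.393]
 [ 0.004  0.393 -0.92 ]]
[[-1.     0.008 -0.001]
 [ 0.007  0.92   0.393]
 [ 0.004  0.393 -0.92 ]]
[  0.  537.1 103.  350.8 130.1 225.  117.5   0. ] 0.5370630762267754
```

The kinematic model now fits to 0.5 mm. I'll check the goal and the path.

```bash
cat >> kin.py <<'E'
_fk=fk
PP=[0,537.1,103,350.8,130.1]
def fk(q,P=None,Lt=None):
    x,R=_fk(q,PP,225);return x+Rn.from_euler("z",q[0]).apply([0,117.5,0]),R
E
python3 - <<'E'
from kin import *
from cell import get_obs
o=get_obs();q0=o["joint_positions"]
for az in (40,60,75,90,110):
    R=goal(np.radians(az));p=np.array([548,-21,165])-R.apply([40,0,6])
    q,e=ik(p,R,0,0,q0);
    print(az,q.round(2),e.round(3))
q=q0
for k in range(1,9):   # tilt in place, then translate
    R=Rn.from_rotvec(o["eef_rot"])*Rn.from_rotvec([-.15*k if k<8 else -1.17,0,0])
    q,e=ik(o["tcp_pos"],R,0,0,q);print(k,q.round(2),e.round(3))
E
```

```text
40 [-0.73  0.75  1.93  1.69  1.51 -2.68] 0.0
60 [-0.7   0.79  1.7   1.43  1.68 -2.5 ] 0.0
75 [-0.65  0.84  1.52  1.29  1.84 -2.4 ] 0.0
90 [-0.59  0.9   1.35  1.17  2.02 -2.34] 0.0
110 [-0.49  0.97  1.14  1.05  2.27 -2.3 ] 0.0
1 [-0.65  0.55  1.13  0.44  1.8  -2.18] 0.0
2 [-0.68  0.58  1.12  0.56  1.88 -2.2 ] 0.0
3 [-0.71  0.62  1.12  0.66  1.95 -2.2 ] 0.0
4 [-0.74  0.66  1.12  0.77  2.02 -2.19] 0.0
5 [-0.75  0.71  1.13  0.88  2.09 -2.18] 0.0
6 [-0.77  0.75  1.14  0.99  2.15 -2.17] 0.0
7 [-0.77  0.79  1.16  1.1   2.21 -2.15] 0.0
8 [-0.78  0.82  1.17  1.19  2.26 -2.13] 0.0
```

arm_command(
  plan=[
    [[0,0,0],[-0.146,0,0]],
    [[0,0,0],[-0.146,0,0]],
    [[0,0,0],[-0.146,0,0]],
    [[0,0,0],[-0.146,0,0]],
    [[0,0,0],[-0.146,0,0]],
  ],
)

```text
clock: 17.65
tcp_pos: [563.7, -159.4, 259.2]
eef_rot: [0.008, 2.649, 1.686]
contact_force: [0.7, 0.4, -0.6]
finger_gap: 7.8
grip_force: 20.0
```

arm_command(
  plan=[
    [[0,0,0],[-0.146,0,0]],
    [[0,0,0],[-0.146,0,0]],
    [[0,0,0],[-0.146,0,0]],
    [[0,0,0],[0,0,0]],
    [[0,0,0],[0,0,0]],
  ],
)

```text
clock: 18.15
tcp_pos: [563.9, -159.0, 259.1]
eef_rot: [0.007, 2.228, 2.213]
contact_force: [0.5, -0.1, 0.2]
finger_gap: 7.9
grip_force: 20.0
```

arm_command(
  plan=[
    [[-0.005,-0.017,0.026],[0,0,0]],
    [[-0.005,-0.017,0.027],[0,0,0]],
    [[-0.005,-0.017,0.027],[0,0,0]],
    [[-0.005,-0.017,0.027],[0,0,0]],
    [[-0.005,-0.017,0.026],[0,0,0]],
  ],
)

```text
clock: 18.65
tcp_pos: [589.5, -25.5, 174.7]
eef_rot: [0.0, 2.229, 2.208]
contact_force: [0.5, 0.1, -0.2]
finger_gap: 7.5
grip_force: 20.0
```

arm_command(
  plan=[
    [[0,0,0],[0,0,0]],
    [[0,0,0],[0,0,0]],
    [[0,0,0],[0,0,0]],
    [[0,0,0],[0,0,0]],
    [[0,0,0],[0,0,0]],
  ],
)

```text
clock: 19.15
tcp_pos: [589.4, -27.7, 174.8]
eef_rot: [0.005, 2.222, 2.214]
contact_force: [0.0, -0.0, 1.2]
finger_gap: 7.6
grip_force: 20.0
```

```bash
python3 - <<'E'
from h import *
o=get_obs();print(o["clock"],o["tcp_pos"],o["finger_gap"],o["grip_force"]);R=Rn.from_rotvec(o["eef_rot"]);print(R.as_matrix().round(3))
T=camera_info("top");a=get_image("top");b=get_image("side");cv2.imwrite("pics/t9.png",a)
wm=o["tcp_pos"]+R.apply([40,0,6]);fm=o["tcp_pos"]+R.apply([0,0,6])
print("window",wm,proj(T,wm),proj(T,fm),"ends",proj(T,fm+R.apply([-17,0,0])),proj(T,fm+R.apply([63,0,0])))
f=a.astype(int);x,y=proj(T,wm).astype(int)
for r in range(y-20,y+38,3):print(r,[f[r,c].tolist() for c in range(x-12,x+13,6)])
# carrier unchanged in side view since release?
S=camera_info("side");print(proj(S,(557,310,102)))
cv2.imwrite("pics/s9.png",b)
E
```

```text
19.15 [589.35930361 -27.74857306 174.82948234] 7.646027584178234 19.99985315836966
[[-1.    -0.001  0.006]
 [ 0.006  0.004  1.   ]
 [-0.001  1.    -0.004]]
window [549.39410717 -21.52131634 174.76355036] [327.7 214.1] [328.1 198.2] ends [328.2 191.6] [327.5 223.3]
194 [[183, 182, 175], [3, 0, 0], [31, 46, 45], [71, 88, 92], [67, 80, 84]]
197 [[178, 177, 172], [18, 32, 30], [84, 101, 107], [77, 93, 98], [71, 86, 91]]
200 [[173, 174, 169], [25, 46, 45], [82, 100, 106], [80, 98, 102], [74, 92, 95]]
203 [[15, 33, 31], [76, 92, 97], [85, 104, 108], [83, 100, 106], [79, 96, 101]]
206 [[23, 40, 38], [94, 114, 119], [86, 105, 110], [85, 102, 108], [81, 99, 103]]
209 [[33, 55, 53], [96, 114, 120], [91, 109, 115], [86, 106, 111], [83, 102, 106]]
212 [[83, 101, 105], [97, 116, 121], [93, 112, 118], [88, 107, 113], [85, 103, 109]]
215 [[90, 110, 115], [96, 113, 119], [96, 114, 120], [92, 111, 116], [87, 106, 111]]
218 [[86, 104, 110], [92, 110, 115], [95, 115, 120], [94, 113, 118], [92, 110, 115]]
221 [[85, 102, 107], [87, 106, 111], [92, 111, 117], [95, 113, 119], [94, 112, 118]]
224 [[79, 96, 102], [84, 102, 107], [91, 109, 114], [94, 112, 117], [94, 113, 118]]
227 [[77, 95, 100], [82, 98, 104], [86, 104, 109], [92, 110, 114], [94, 112, 118]]
230 [[74, 90, 95], [79, 96, 101], [82, 100, 105], [87, 106, 111], [93, 111, 116]]
233 [[71, 86, 91], [76, 93, 96], [80, 96, 102], [84, 102, 107], [90, 107, 113]]
236 [[68, 82, 87], [72, 87, 92], [76, 92, 98], [81, 99, 103], [84, 103, 107]]
239 [[64, 77, 82], [69, 84, 89], [74, 90, 96], [76, 95, 99], [82, 100, 104]]
242 [[59, 73, 76], [66, 80, 84], [71, 86, 90], [75, 91, 95], [77, 94, 100]]
245 [[53, 66, 69], [62, 75, 79], [66, 80, 86], [72, 88, 92], [77, 94, 98]]
248 [[49, 59, 60], [56, 69, 71], [63, 77, 81], [69, 84, 88], [73, 89, 94]]
251 [[39, 47, 50], [50, 61, 65], [58, 71, 75], [65, 78, 83], [69, 84, 88]]
[291.2 143.1]
```

```bash
python3 - <<'E'
from h import *
o=get_obs();R=Rn.from_rotvec(o["eef_rot"]);S=camera_info("side");b=cv2.imread("pics/s9.png")
for n,v in (("frost end corner",[-15,4,15]),("frost far",[-10,4,22]),("frost/win far",[10,4,22]),("win mid",[40,4,6]),("win end",[60,4,6]),("past end",[70,4,6]),("far side win",[40,4,22]),("beyond",[40,4,32])):
    u=proj(S,o["tcp_pos"]+R.apply(v)).round().astype(int);print(n,u,b[u[1],u[0]])
x0,y0=proj(S,o["tcp_pos"]+R.apply([23,4,6])).astype(int)
h=cv2.cvtColor(b,cv2.COLOR_BGR2HSV)[y0-30:y0+30,x0-40:x0+40]
for n,m in (("white",(h[...,1]<45)&(h[...,2]>190)),("blue",(h[...,0]>100)&(h[...,0]<135)&(h[...,1]>100))):
    cs,_=cv2.findContours(m.astype("uint8"),0,2);print(n,[(cv2.contourArea(c),(np.array(cv2.boundingRect(c))+[x0-40,y0-30,0,0]).tolist()) for c in cs if cv2.contourArea(c)>4])
m=cv2.imread("pics/m3.png")[:,480:];n=cv2.resize(b[70:190,240:368],(320,300),interpolation=cv2.INTER_CUBIC)
d=cv2.absdiff(m,n).max(2);print("carrier region diff",d[100:200,90:160].mean(), (d[100:200,90:160]>60).mean())
E
```

```text
frost end corner [336 196] [59 63 72]
frost far [334 195] [61 66 70]
frost/win far [327 196] [53 59 62]
win mid [318 203] [113 134 147]
win end [310 204] [118 137 148]
past end [307 205] [112 130 141]
far side win [316 198] [118 136 150]
beyond [315 196] [116 135 145]
white [(14.5, [323, 189, 13, 6])]
blue []
carrier region diff 48.761714285714284 0.29514285714285715
```

The arm hides both from the fixed cameras, so I'll check with the wrist camera, which now looks toward the hook.

```bash
python3 - <<'E'
from h import *
o=get_obs();R=Rn.from_rotvec(o["eef_rot"]);w=camera_info("wrist");a=get_image("wrist");cv2.imwrite("pics/w9.png",a)
def P(n,X):
    u=proj(w,X).round().astype(int);ok=0<=u[0]<640 and 0<=u[1]<400;print(n,u,a[u[1],u[0]] if ok else "")
for n,v in (("frost",[-10,4,22]),("frost2",[5,4,22]),("bound",[17,4,16]),("win",[40,4,16]),("winend",[63,4,16])):P(n,o["tcp_pos"]+R.apply(v))
x=np.array((.823,.568,0));y=np.array((-.568,.823,0));c=np.array((557.5,310,102.))
for n,v in (("bar",106*np.r_[0,0,1]),("upR",21*y+[0,0,70]),("upL",-21*y+[0,0,70]),("open",[0,0,60]),("tray-",-25*y+[0,0,15]),("tray+",-42*x+[0,0,15]),("below",[0,0,-25])):P(n,c+v)
h=cv2.cvtColor(a,cv2.COLOR_BGR2HSV)
for n,m in (("white",(h[...,1]<40)&(h[...,2]>170)),("blue",(h[...,0]>105)&(h[...,0]<130)&(h[...,1]>110)&(h[...,2]>60)),("grey",(h[...,1]<40)&(h[...,2]>50)&(h[...,2]<170))):
    cs,_=cv2.findContours(m.astype("uint8"),0,2);print(n,[(cv2.contourArea(c),cv2.boundingRect(c)) for c in cs if cv2.contourArea(c)>80])
E
```

```text
frost [326 291] [170 170 168]
frost2 [326 262] [137 137 128]
bound [326 243] [132 134 134]
win [327 191] [64 73 84]
winend [327 133] [ 53  76 105]
bar [344 118] [101 100  96]
upR [316 107] [104 100  96]
upL [315 130] [110 110  99]
open [307 118] [  0 173 222]
tray- [270 132] [101  97  96]
tray+ [268  90] [101  99  97]
below [240 118] [221 224 231]
white [(103.5, (126, 368, 8, 32)), (322.0, (81, 368, 29, 32)), (273.0, (256, 225, 9, 48)), (6984.0, (570, 79, 70, 252)), (132.5, (263, 31, 12, 26)), (2337.5, (214, 16, 39, 143)), (17156.0, (0, 1, 90, 299))]
blue [(5738.0, (195, 201, 73, 86)), (280.5, (267, 7, 14, 28)), (925.5, (376, 0, 30, 40))]
grey [(2717.0, (489, 347, 151, 21)), (1751.5, (270, 347, 94, 21)), (2645.5, (0, 347, 146, 53)), (204.5, (493, 342, 147, 4)), (175.0, (270, 342, 94, 4)), (200.0, (0, 342, 141, 3)), (2583.5, (268, 223, 191, 100)), (3537.5, (185, 126, 143, 91)), (4009.5, (253, 77, 109, 83)), (82.0, (231, 33, 15, 23)), (258.5, (438, 24, 49, 8)), (1116.0, (324, 0, 55, 36)), (1601.5, (246, 0, 72, 58))]
```

The carrier's bar, uprights and tray are all where a hung carrier should be. The slide's frosted end and window also match a level, unslipped grip. Handing in.

```bash
python3 -c "
from cell import *
print(finish_job())"
```

```text
the job is handed in; nothing more can be done
None
```

I handed the job in with the carrier hanging free on the hook and the slide held level by its frosted end, label up, its window about 167 mm above the middle of the light pad; no pass/fail result came back.

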